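# Rack the punch set in size order

### The job

Put the round punches back in their rack: the largest already stands on the seat at one end, so stand the four from the turntable on the empty seats in falling order of diameter away from it, the next largest beside it and the smallest at the far end. Each should stand upright and centred on its own seat, set down rather than dropped on its cutting edge, and the punch already racked must stay where it is.

Things in the scene. Friction and masses are not known exactly. Their poses are not given: they have to be found in the camera images.
- punch_51: black oxide round punch, 51 mm: flat drum 51 mm across, 20 mm high, standing on its cutting face; plain round shank 18 mm across rises from its centre to 62 mm over all (shank and height alike on all punches). Origin: centre of underside, z up. 405 g, give or take a fifth. Loose on the fixed turntable, its top at z = 40 mm, among other tooling up to 28 mm high; centres 80 mm or more apart.
- punch_42: black oxide round punch, 42 mm: flat drum 42 mm across, 20 mm high, standing on its cutting face; plain round shank 18 mm across rises from its centre to 62 mm over all (shank and height alike on all punches). Origin: centre of underside, z up. 301 g, give or take a fifth. Loose on the fixed turntable, its top at z = 40 mm, among other tooling up to 28 mm high; centres 80 mm or more apart.
- punch_33: black oxide round punch, 33 mm: flat drum 33 mm across, 20 mm high, standing on its cutting face; plain round shank 18 mm across rises from its centre to 62 mm over all (shank and height alike on all punches). Origin: centre of underside, z up. 218 g, give or take a fifth. Loose on the fixed turntable, its top at z = 40 mm, among other tooling up to 28 mm high; centres 80 mm or more apart.
- punch_24: black oxide round punch, 24 mm: flat drum 24 mm across, 20 mm high, standing on its cutting face; plain round shank 18 mm across rises from its centre to 62 mm over all (shank and height alike on all punches). Origin: centre of underside, z up. 155 g, give or take a fifth. Loose on the fixed turntable, its top at z = 40 mm, among other tooling up to 28 mm high; centres 80 mm or more apart.
- punch_60: black oxide round punch, 60 mm: flat drum 60 mm across, 20 mm high, standing on its cutting face; plain round shank 18 mm across rises from its centre to 62 mm over all (shank and height alike on all punches). Origin: centre of underside, z up. 528 g, give or take a fifth. The largest of the set, loose, already racked on the seat at one end of the row (either end); stays there.
- seat_b: Empty rack seat: white nylon disc 62 mm across, let in flush with the rack's top, dark dot at its centre; one of the three middle seats (which one varies). The rack is a fixed dark bar 352 x 78 mm, top at z = 30 mm, with five seats in a straight row 70 mm apart, the fifth under the 60 mm punch. Origin: centre of the disc's upper face; y along the row, x across, z up.
- seat_c: Empty rack seat: white nylon disc 62 mm across, let in flush with the rack's top, dark dot at its centre; one of the three middle seats (which one varies). The rack is a fixed dark bar 352 x 78 mm, top at z = 30 mm, with five seats in a straight row 70 mm apart, the fifth under the 60 mm punch. Origin: centre of the disc's upper face; y along the row, x across, z up.
- seat_d: Empty rack seat: white nylon disc 62 mm across, let in flush with the rack's top, dark dot at its centre; one of the three middle seats (which one varies). The rack is a fixed dark bar 352 x 78 mm, top at z = 30 mm, with five seats in a straight row 70 mm apart, the fifth under the 60 mm punch. Origin: centre of the disc's upper face; y along the row, x across, z up.
- seat_e: Empty rack seat: white nylon disc 62 mm across, let in flush with the rack's top, dark dot at its centre; the end seat, farthest from the 60 mm punch. The rack is a fixed dark bar 352 x 78 mm, top at z = 30 mm, with five seats in a straight row 70 mm apart, the fifth under the 60 mm punch. Origin: centre of the disc's upper face; y along the row, x across, z up.
Things that resemble listed ones, but are neither listed nor needed, are in the scene too. Leave any yellow look-alike of the punch_33 alone. Leave any orange look-alike of the punch_24 alone.

How it is judged:
By the outcome, as a careful person would: the job done as asked, in the order asked, and still so for the second after the job is handed in, with the robot touching nothing.
It also fails if it takes over 115 s, if anything falls off the work surface, if the arm or the gripper's body presses on something with over 40 N, if the wrist force passes 120 N, or if a joint passes its speed limit or range.

### The arm

A 6-joint arm with a two-finger parallel gripper is mounted at the origin on the work surface. World frame = base frame: x ahead of the robot, y to its left, z up, the work surface at z = 0. Lengths are in m, angles in rad, forces in N, time in s.
With the tool pointing down it reaches from about 0.35 to 0.775 m from the base axis. Payload 5.5 kg.
Tool frame: the origin (TCP) lies between the finger pads; the fingertips stand 8 mm ahead of it and the grasp point (between the pads) lies 11 mm behind it; z points along the fingers, y is the line along which they close (so a half turn about z gives the same grasp; the last joint's range is limited). The gripper opens to 85 mm and grips with 20 to 120 N. Pads are 22 mm wide; open, the fingers measure 114 mm over their backs; the gripper's body (76 mm by 85 mm) begins 54 mm behind the grasp point. The pads swing forward as they close: fully open they stand 13 mm farther back than shut.
Start: joints at [-1.43, 0.313, 0.046, 1.304, 0, 1.431], TCP at [0.159, -0.553, 0.239] pointing down, gripper open.
Joint ranges: [-2.76, 2.76], [-0.86, 1.69], [-1.03, 1.26], [-2.2, 2.34], [-1.47, 1.5], [-3.14, 3.14]. Speed limits (rad/s): [2.57, 2.57, 3.14, 3.14, 3.14, 3.14].

### API

Orientations are given as a unit quaternion [w, x, y, z].
In Python, from workcell import status, vision, job gives the robot as it stands. The module is installed in compiled form; this text tells all that it offers.
- The arm moves only by the tool apply_moves, never from a script. Its argument "moves" is one flat list of numbers, 6 for each row, row after row: the shift along the world's x, y, z in units of 25 mm (1.0 is 25 mm), then the turn, a rotation vector about the world's x, y, z in rad. In form: [x, y, z, rx, ry, rz, x, y, z, rx, ry, rz, ...]. A call has 1 to 20 rows; each row is the pose to reach, as a shift and turn from the pose commanded when the call began; what a row does not reach only later rows make up. A row lasts 1/12 s, in which the tool goes at most 41.7 mm and 7.16 degrees, less where a joint would pass 70% of its speed; a pose out of reach is approached as far as the arm can. A call with a gripper value outside its range is refused whole. "claw" is the opening in per cent of the stroke, from 0 (shut) to 100 (fully open), set as the call begins (left out, the last holds). The fingers move at their own pace and stop on an object; "newtons" is the grip in N (left out, the last holds). Time passes only in rows, so rows that repeat a pose let the fingers close. It gives the time, the measured TCP pose, the force, the opening and the grip force at its end, in the units of the state.
- status.get_state(): the state, without advancing time (a new reading comes with each control period).
- vision.read_camera(name): name is "side" or "top"; returns a dict with "image" (400x640x3 uint8, blue, green, red), "camera_matrix" (3x3 intrinsics, pixels), "camera_from_world" (4x4, takes a point from world to camera coordinates). Camera axes: x right, y down, z forward; pixel columns grow to the right and rows downward; lengths in m; the calibration is good to about 2 mm. A picture is of the moment at which its call begins. There is no depth.
- job.hand_in(): hands the job in; it is judged then, once.
The state is a dict: "clock": time; "joint_pos": joint angles; "qvel": joint speeds; "tau": joint torques, N m; "tcp_pos": TCP position; "orientation": TCP orientation; "wrist_force": force on the tool from outside, world axes, zero at the start; "ft_torque": the same for the moment, N m; "finger_gap": finger opening in m; "grip_force": force on a finger pad.
Only numpy, scipy, OpenCV 4.12 (cv2) and the standard library are available. Lean on these libraries where they do the work, as an engineer would, in place of code of your own. Each camera call takes 0.05 s, during which the arm holds its last target. There are 200 camera calls.

## Working session

There is one attempt and no reset: what is moved stays moved. The work goes in short steps, Python scripts to look and compute and a tool call to move; the robot and the scene stay as the last step left them, time stands still between calls to the robot, and variables do not carry over. Pictures are saved under pics/ and viewed, at most 14 in all, crops included, and the job is handed in when it is done.

Besides the shell and the picture viewer there is one more tool, called after ">>>" as name(argument=value, ...), one argument or row to a line, values as JSON. apply_moves: Moves the arm, as the interface text tells. Its arguments: {"type":"object","properties":{"moves":{"type":"array","items":{"type":"number"}},"claw":{"type":"number"},"newtons":{"type":"number"}},"required":["moves"]}

```bash
mkdir -p pics
cat > h.py <<'E'
import numpy as np,cv2
from workcell import status,vision,job
def cam(n):
    d=vision.read_camera(n);return d["image"],np.array(d["camera_matrix"]),np.array(d["camera_from_world"])
def ray(K,T,uv,z):
    R,t=T[:3,:3],T[:3,3];c=-R.T@t
    d=R.T@np.linalg.inv(K)@np.array([uv[0],uv[1],1.]);return c+d*(z-c[2])/d[2]
def proj(K,T,p):
    q=K@(T[:3,:3]@np.array(p)+T[:3,3]);return q[:2]/q[2]
E
python3 - <<'E'
from h import *
for n in("top","side"):
    i,K,T=cam(n);cv2.imwrite(f"pics/{n}0.png",i);np.savez(f"{n}0.npz",i=i,K=K,T=T)
    print(n,K.round(1).tolist(),(-T[:3,:3].T@T[:3,3]).round(3),T[:3,:3].round(2).tolist())
print(status.get_state())
E
```

```text
top [[378.4, 0.0, 318.4], [0.0, 378.4, 199.1], [0.0, 0.0, 1.0]] [0.352 0.035 1.304] [[0.0, -1.0, -0.01], [-0.99, -0.0, -0.1], [0.1, 0.01, -0.99]]
side [[421.2, 0.0, 317.3], [0.0, 421.2, 202.6], [0.0, 0.0, 1.0]] [0.324 0.985 0.603] [[-0.99, -0.15, -0.01], [-0.06, 0.48, -0.87], [0.14, -0.86, -0.49]]
{'clock': 0.1, 'joint_pos': array([-1.42958427e+00,  3.13934891e-01,  4.51195685e-02,  1.30364718e+00,
       -1.17286431e-05,  1.43122609e+00]), 'qvel': array([-0.00069034, -0.0032993 ,  0.00205999,  0.00072595,  0.00020715,
        0.00244598]), 'tau': array([ 3.63003244e-03, -4.81726277e+01,  2.99243456e+01,  1.27782192e-02,
       -6.46297258e-05, -9.83744286e-08]), 'tcp_pos': array([ 0.15927671, -0.55203169,  0.23850364]), 'orientation': array([-8.33083862e-04,  9.90160994e-01,  1.39930380e-01, -6.54821220e-06]), 'wrist_force': array([0.8789659 , 0.14021301, 0.55286948]), 'ft_torque': array([ 0.0009441 , -0.00143243,  0.02265286]), 'grip_force': 0.0, 'finger_gap': 0.08498471961865488}
```

View pics/top0.png

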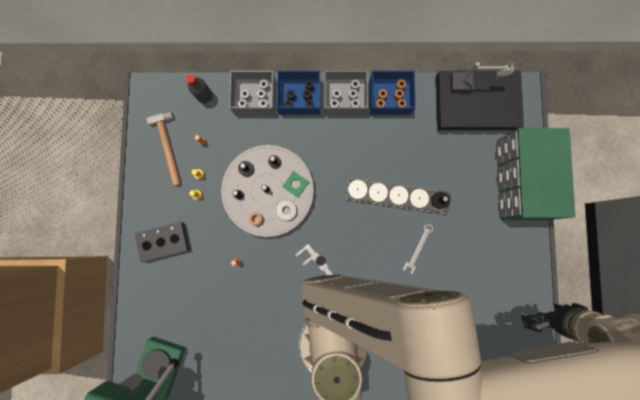

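View pics/side0.png

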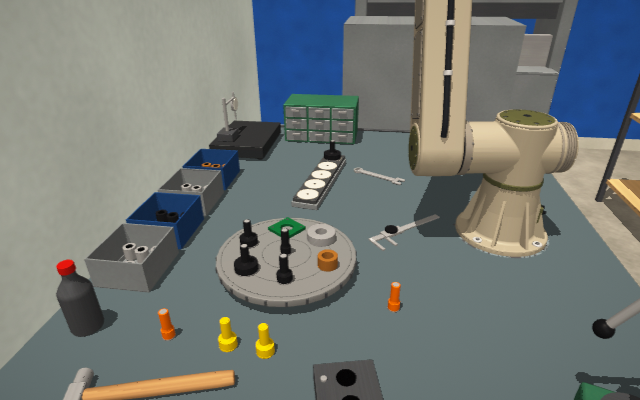

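The top view shows four black punches on the turntable at about (246,168), (275,161), (238,195) and (266,189). The rack seats run from (357,189) to (419,198), and the 60 mm punch stands at (440,200). Look-alikes I'm leaving alone are the yellow ones at (198,174) and (196,195), and the orange ones at (200,139) and (236,262).

Run:
```python
from h import *
t=np.load("top0.npz")["i"];s=np.load("side0.npz")["i"]
a=cv2.resize(t[140:245,215:320],None,fx=5,fy=5,interpolation=cv2.INTER_CUBIC)
b=cv2.resize(t[170:222,338:460],None,fx=5,fy=5,interpolation=cv2.INTER_CUBIC)
cv2.imwrite("pics/ct.png",a)
c=cv2.resize(s[210:310,210:365],None,fx=5,fy=5,interpolation=cv2.INTER_CUBIC)
cv2.imwrite("pics/cs.png",c)
# seats
d=np.load("top0.npz");K,T=d["K"],d["T"]
g=cv2.cvtColor(t,cv2.COLOR_BGR2GRAY);m=np.zeros_like(g);m[170:222,338:460]=255
m&=((g>170)*255).astype(np.uint8)
n,l,st,ce=cv2.connectedComponentsWithStats(m)
for k in range(1,n):
    if st[k,4]>50: print("seat",ce[k].round(1),st[k],ray(K,T,ce[k],.03).round(4))
```

```text
seat [357.3 188.9] [348 180  19  19 280] [ 0.519  -0.0815  0.03  ]
seat [377.8 191.9] [369 183  19  19 283] [ 0.5088 -0.1511  0.03  ]
seat [398.5 194.9] [390 186  18  19 272] [ 0.4988 -0.2205  0.03  ]
seat [419.  197.9] [410 189  19  19 278] [ 0.4886 -0.2896  0.03  ]
```

View pics/ct.png

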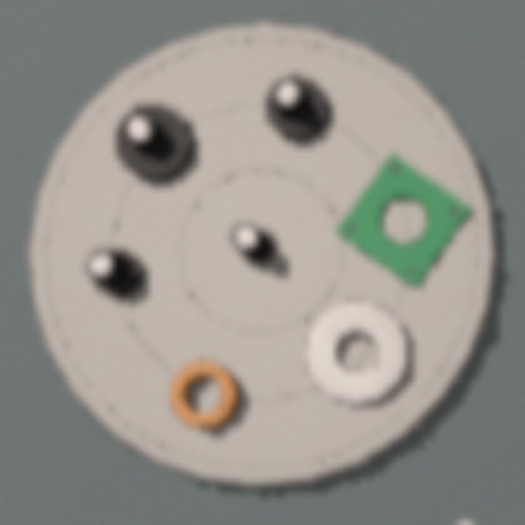

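View pics/cs.png

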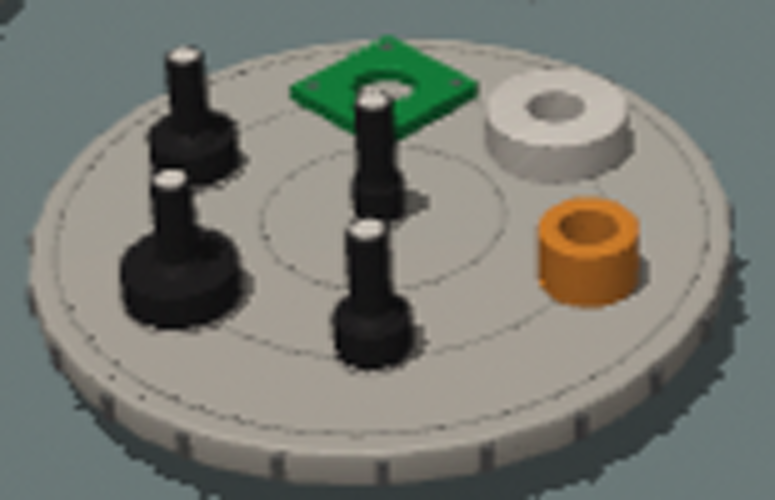

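In the crops, drum widths and order match. The 51 mm is at top px (246,168), the 42 mm at (275,161), the 33 mm at (238,195) and the 24 mm at (266,189). The green plate, the white ring and the copper ring on the turntable are other tooling. Next I locate the bright shank tops in both views.

```bash
cat >> h.py <<'E'
def blob(g,uv,r):
    u,v=[int(round(x)) for x in uv];w=g[v-r:v+r+1,u-r:u+r+1].astype(float)
    w=np.clip(w-(w.max()*.6+w.min()*.4),0,None)
    y,x=np.mgrid[-r:r+1,-r:r+1];return np.array([u+(w*x).sum()/w.sum(),v+(w*y).sum()/w.sum()])
E
python3 - <<'E'
from h import *
t=np.load("top0.npz");s=np.load("side0.npz")
gt,gs=[cv2.cvtColor(q["i"],cv2.COLOR_BGR2GRAY) for q in(t,s)]
R={51:((243,165.4),(244,246)),42:((272.2,158),(247,221)),33:((235.3,193),(283.5,256)),24:((264,186.8),(284.5,230.2))}
for k,(a,b) in R.items():
    b=blob(gs,b,4)
    # top: white top brighter than the table
    w=gt[int(a[1])-5:int(a[1])+6,int(a[0])-5:int(a[0])+6]
    p=blob(gs*0+gt,a,2)
    ps=ray(s["K"],s["T"],b,.102); 
    print(k,p.round(1),b.round(1),ray(t["K"],t["T"],p,.102).round(4),ps.round(4),"side->top px",proj(t["K"],t["T"],ps).round(1))
# seats in side view for cross check
m=((gs>150)*255).astype(np.uint8);z=np.zeros_like(m);z[155:206,293:345]=255
n,l,st,ce=cv2.connectedComponentsWithStats(m&z)
for k in range(1,n):
    if st[k,4]>40: print("seat",ce[k].round(1),st[k,4],ray(s["K"],s["T"],ce[k],.03).round(4))
E
```

```text
51 [242.1 165.2] [243.5 245.1] [0.5861 0.2963 0.102 ] [0.5876 0.2947 0.102 ] side->top px [242.6 164.7]
42 [271.9 158. ] [246.3 220.5] [0.6098 0.2    0.102 ] [0.6109 0.199  0.102 ] side->top px [272.3 157.7]
33 [234.4 192.4] [282.9 255.1] [0.4976 0.3188 0.102 ] [0.4987 0.3177 0.102 ] side->top px [234.8 192. ]
24 [263.6 186.6] [284.5 228.7] [0.5163 0.2254 0.102 ] [0.5168 0.2214 0.102 ] side->top px [264.8 186.5]
seat [316.4 180.5] 594 [ 0.5067 -0.172   0.03  ]
```

>>> apply_moves(
  moves=[17.1, 33.9, 0, 0, 0, 1.14, 17.1, 33.9, 0, 0, 0, 1.14, 17.1, 33.9, 0, 0, 0, 1.14, 17.1, 33.9, 0, 0, 0, 1.14, 17.1, 33.9, 0, 0, 0, 1.14, 17.1, 33.9, 0, 0, 0, 1.14, 17.1, 33.9, 0, 0, 0, 1.14, 17.1, 33.9, 0, 0, 0, 1.14, 17.1, 33.9, 0, 0, 0, 1.14, 17.1, 33.9, 0, 0, 0, 1.14, 17.1, 33.9, 0, 0, 0, 1.14, 17.1, 33.9, 0, 0, 0, 1.14, 17.1, 33.9, 0, 0, 0, 1.14, 17.1, 33.9, 0, 0, 0, 1.14, 17.1, 33.9, 0, 0, 0, 1.14, 17.1, 33.9, 0, 0, 0, 1.14, 17.1, 33.9, 0, 0, 0, 1.14, 17.1, 33.9, 0, 0, 0, 1.14, 17.1, 33.9, 0, 0, 0, 1.14, 17.1, 33.9, 0, 0, 0, 1.14],
  claw=55,
  newtons=50,
)

```text
clock: 1.77
tcp_pos: [0.5349, 0.1937, 0.2389]
orientation: [-0.0, 0.758, 0.652, -0.0]
wrist_force: [0.9, -0.6, 0.4]
finger_gap: 0.047
grip_force: 0.0
```

>>> apply_moves(
  moves=[2.08, 4.07, -3.5, 0, 0, 0, 2.08, 4.07, -3.5, 0, 0, 0, 2.08, 4.07, -3.5, 0, 0, 0, 2.08, 4.07, -3.5, 0, 0, 0, 2.08, 4.07, -3.5, 0, 0, 0, 2.08, 4.07, -4.2, 0, 0, 0, 2.08, 4.07, -4.8, 0, 0, 0, 2.08, 4.07, -5.3, 0, 0, 0, 2.08, 4.07, -5.8, 0, 0, 0, 2.08, 4.07, -6.2, 0, 0, 0, 2.08, 4.07, -6.55, 0, 0, 0, 2.08, 4.07, -6.55, 0, 0, 0, 2.08, 4.07, -6.55, 0, 0, 0],
)

```text
clock: 2.85
tcp_pos: [0.5864, 0.2928, 0.0756]
orientation: [-0.0, 0.758, 0.652, -0.0]
wrist_force: [0.1, -0.4, -0.4]
finger_gap: 0.0468
grip_force: 0.0
```

Run:
```python
from h import *
o=[]
i,K,T=cam("side");o.append(cv2.resize(i[190:290,190:320],None,fx=3,fy=3))
i,K,T=cam("top");o.append(cv2.resize(i[130:230,205:335],None,fx=3,fy=3))
cv2.imwrite("pics/g51.png",np.hstack(o))
```

```text
(no output)
```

View pics/g51.png

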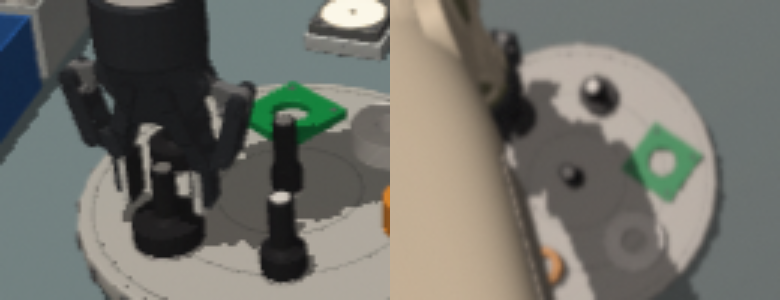

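The side view shows the shank between the open fingers. I nudge +2.5 mm in y and close.

>>> apply_moves(
  moves=[0, 0.1, 0, 0, 0, 0, 0, 0.1, 0, 0, 0, 0, 0, 0.1, 0, 0, 0, 0, 0, 0.1, 0, 0, 0, 0, 0, 0.1, 0, 0, 0, 0, 0, 0.1, 0, 0, 0, 0, 0, 0.1, 0, 0, 0, 0, 0, 0.1, 0, 0, 0, 0, 0, 0.1, 0, 0, 0, 0, 0, 0.1, 0, 0, 0, 0],
  claw=0,
)

```text
clock: 3.78
tcp_pos: [0.5873, 0.2961, 0.0764]
orientation: [0.0, 0.758, 0.652, 0.001]
wrist_force: [1.1, 1.5, 6.1]
finger_gap: 0.0166
grip_force: 49.0
```

>>> apply_moves(
  moves=[0, 0, 0.5, 0, 0, 0, 0, 0, 1.5, 0, 0, 0, 0, 0, 2.6, 0, 0, 0, 0, 0, 3.6, 0, 0, 0, -0.1, -0.8, 3.6, 0, 0, 0, -0.4, -2.2, 3.6, 0, 0, 0, -0.6, -3.7, 3.6, 0, 0, 0, -0.9, -5.2, 3.6, 0, 0, 0, -1.2, -6.8, 3.6, 0, 0, 0, -1.4, -8.4, 3.6, 0, 0, 0, -1.7, -10, 3.6, 0, 0, 0, -2, -11.6, 3.6, 0, 0, 0, -2.2, -13.2, 3.6, 0, 0, 0, -2.5, -14.8, 3.6, 0, 0, 0, -2.8, -16.4, 3.6, 0, 0, 0, -3, -18, 3.6, 0, 0, 0, -3.3, -19.6, 3.6, 0, 0, 0, -3.6, -21.2, 3.6, 0, 0, 0, -3.8, -22.6, 3.6, 0, 0, 0, -3.95, -23.4, 3.6, 0, 0, 0],
  newtons=70,
)

```text
clock: 5.45
tcp_pos: [0.4858, -0.2925, 0.1638]
orientation: [-0.001, 0.759, 0.651, -0.001]
wrist_force: [0.7, -0.2, -4.6]
finger_gap: 0.0164
grip_force: 68.9
```

Run:
```python
from h import *
i,K,T=cam("side");print(status.get_state()["tcp_pos"])
p=proj(K,T,[.4886,-.2896,.03]).astype(int);print(p)
cv2.imwrite("pics/p51.png",cv2.resize(i[90:220,270:400],None,fx=4,fy=4))
```

```text
[ 0.48561428 -0.2951566   0.1637158 ]
[327 165]
```

View pics/p51.png

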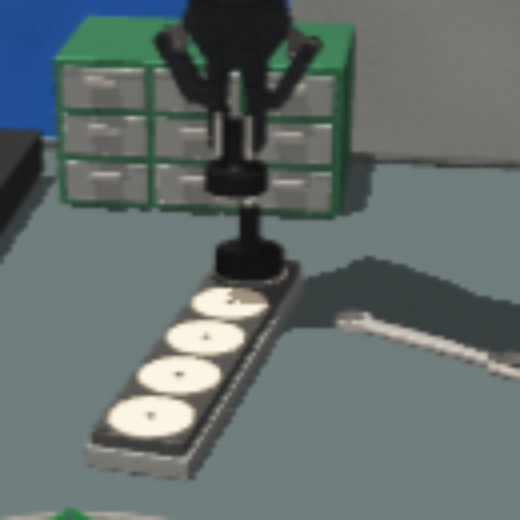

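>>> apply_moves(
  moves=[0, 0, -0.4, 0, 0, 0, 0, 0, -0.4, 0, 0, 0, 0, 0, -0.4, 0, 0, 0, 0, 0, -0.4, 0, 0, 0],
)

```text
clock: 5.83
tcp_pos: [0.4874, -0.2875, 0.1547]
orientation: [-0.001, 0.758, 0.653, -0.0]
wrist_force: [-0.4, -0.0, -3.6]
finger_gap: 0.0164
grip_force: 68.8
```

Run:
```python
from h import *
print(status.get_state()["tcp_pos"])
s=np.load("side0.npz");g=cv2.cvtColor(s["i"],cv2.COLOR_BGR2GRAY)
for th in (200,220,190):
    m=((g>th)*255).astype(np.uint8);z=np.zeros_like(m);z[150:206,290:345]=255
    n,l,st,ce=cv2.connectedComponentsWithStats(m&z)
    print(th,[(ce[k].round(1),st[k,4],ray(s["K"],s["T"],ce[k],.03).round(4)) for k in range(1,n) if st[k,4]>30])
i,K,T=cam("side");g=cv2.cvtColor(i,cv2.COLOR_BGR2GRAY)
# held drum: dark blob
m=((g[128:141,318:342]<45)*1);print(m)
```

```text
[ 0.48743502 -0.28749289  0.15466148]
200 [(array([326.9, 165.1]), np.int32(104), array([ 0.4896, -0.2918,  0.03  ])), (array([320.9, 173.8]), np.int32(118), array([ 0.4999, -0.2222,  0.03  ])), (array([314.6, 183.3]), np.int32(138), array([ 0.5094, -0.1525,  0.03  ])), (array([307.4, 193.6]), np.int32(159), array([ 0.5197, -0.0827,  0.03  ]))]
220 [(array([327.1, 165.1]), np.int32(97), array([ 0.489 , -0.2921,  0.03  ])), (array([321. , 173.9]), np.int32(107), array([ 0.4994, -0.2215,  0.03  ])), (array([314.5, 183.4]), np.int32(126), array([ 0.5094, -0.1513,  0.03  ])), (array([307.6, 193.7]), np.int32(147), array([ 0.5189, -0.0825,  0.03  ]))]
190 [(array([327. , 165.1]), np.int32(107), array([ 0.4895, -0.292 ,  0.03  ])), (array([320.9, 173.7]), np.int32(122), array([ 0.4999, -0.2228,  0.03  ])), (array([314.4, 183.2]), np.int32(142), array([ 0.5098, -0.1529,  0.03  ])), (array([307.3, 193.6]), np.int32(163), array([ 0.5199, -0.0829,  0.03  ]))]
[[0 0 0 0 0 0 0 1 1 1 1 1 0 0 0 1 1 0 0 0 0 0 0 0]
 [0 0 0 0 0 0 0 1 1 1 1 1 0 0 0 1 1 0 0 0 0 0 0 0]
 [0 0 0 0 0 0 0 1 1 1 1 1 0 0 0 1 1 0 0 0 0 0 0 0]
 [0 0 0 0 0 0 0 1 1 1 1 1 0 0 0 1 0 0 0 0 0 0 0 0]
 [0 0 0 0 0 0 0 1 1 1 1 1 0 0 0 0 0 0 0 0 0 0 0 0]
 [0 0 0 0 0 1 1 1 1 1 1 1 1 0 0 1 0 0 0 0 0 0 0 0]
 [0 0 0 1 1 1 1 1 1 1 1 1 1 1 1 1 1 1 0 0 0 0 0 0]
 [0 0 0 1 1 1 1 1 1 0 0 1 1 1 1 1 1 1 0 0 0 0 0 0]
 [0 0 0 1 1 1 1 1 1 1 1 1 1 1 1 1 1 1 0 0 0 0 0 0]
 [0 0 0 1 1 1 1 1 1 1 1 1 1 1 1 1 1 1 0 0 0 0 0 0]
 [0 0 0 1 1 1 1 1 1 1 1 1 1 1 1 1 1 1 0 0 0 0 0 0]
 [0 0 0 1 1 1 1 1 1 1 1 1 1 1 1 1 1 1 0 0 0 0 0 0]
 [0 0 0 1 1 1 1 1 1 1 1 1 1 1 1 1 1 1 0 0 0 0 0 0]]
```

>>> apply_moves(
  moves=[0.06, -0.1, -0.8, 0, 0, 0, 0.06, -0.1, -1.6, 0, 0, 0, 0.06, -0.1, -2.4, 0, 0, 0, 0.06, -0.1, -2.9, 0, 0, 0, 0.06, -0.1, -3.1, 0, 0, 0, 0.06, -0.1, -3.1, 0, 0, 0, 0.06, -0.1, -3.1, 0, 0, 0, 0.06, -0.1, -3.1, 0, 0, 0, 0.06, -0.1, -3.1, 0, 0, 0],
)

```text
clock: 6.63
tcp_pos: [0.4903, -0.2922, 0.0794]
orientation: [0.001, 0.758, 0.652, 0.0]
wrist_force: [0.9, -1.1, -4.6]
finger_gap: 0.0159
grip_force: 69.0
```

>>> apply_moves(
  moves=[-0.05, 0.06, -0.1, 0, 0, 0, -0.05, 0.06, -0.2, 0, 0, 0, -0.05, 0.06, -0.3, 0, 0, 0, -0.05, 0.06, -0.36, 0, 0, 0, -0.05, 0.06, -0.42, 0, 0, 0, -0.05, 0.06, -0.42, 0, 0, 0, -0.05, 0.06, -0.42, 0, 0, 0],
)

```text
clock: 7.22
tcp_pos: [0.488, -0.2902, 0.0674]
orientation: [-0.0, 0.758, 0.652, -0.0]
wrist_force: [0.4, 0.8, -5.1]
finger_gap: 0.0164
grip_force: 69.0
```

Run:
```python
from h import *
i,K,T=cam("side");s=status.get_state();print(s["tcp_pos"],s["wrist_force"],s["joint_pos"])
cv2.imwrite("pics/p51b.png",cv2.resize(i[110:220,270:380],None,fx=5,fy=5,interpolation=cv2.INTER_CUBIC))
```

```text
[ 0.48815325 -0.29027613  0.0675036 ] [ 0.31696547 -0.33090183 -4.52283771] [-6.77822888e-01  4.07999725e-01 -2.57008316e-01  9.05794720e-01
  4.31939104e-05  1.04302787e+00]
```

View pics/p51b.png

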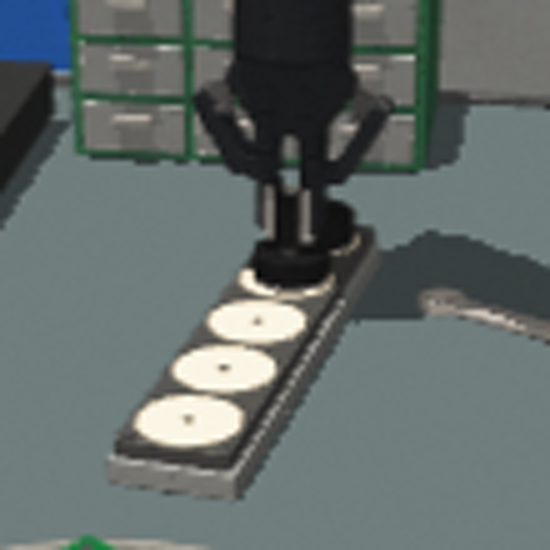

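Run:
```python
from h import *
i,K,T=cam("side");g=cv2.cvtColor(i,cv2.COLOR_BGR2GRAY)
print(proj(K,T,[.4874,-.2875,.128]),proj(K,T,[.4882,-.2903,.03]),proj(K,T,[.4882,-.2903,.041]),proj(K,T,[.489,-.2907,.03]))
for v in range(158,170):print(v,g[v,314:344])
```

```text
[327.49006128 137.69749996] [327.27919317 165.34411945] [327.28746875 162.30061193] [327.05627633 165.28272576]
158 [122 122 122 121 122 122 111  63  31  25  21  16  21  23  22  26  55  82
  52  19  18  18  19  19  18  28  76 114  44  44]
159 [122 122 121 122 121 116  87  33  28  18  17  20  28  28  29  25  21  24
  21  18  18  18  19  31  57  75 111  68  43  50]
160 [122 121 122 122 122 116  82  31  32  31  30  30  40  52  45  30  19  18
  17  18  17  31  81 119  80  87  52  47  43  60]
161 [121 121 122 121 123 109  51  26  33  32  32  31  32  38  36  30  31  31
  31  30  27  23  42  53  47  48  45  42  50  76]
162 [121 122 122 122 113  76  35  19  20  25  28  30  34  34  31  31  32  29
  25  20  19  23  38  45  45  45  44  46  67  84]
163 [122 121 121 117 101  91  51  20  21  22  22  23  25  24  20  21  22  21
  20  19  17  22  38  44  45  44  43  59  82  79]
164 [122 121 118 115 182 236 179  21  21  22  23  24  22  21  22  21  22  19
  19  17  17  39  73  45  45  43  49  74  83  76]
165 [122 121 117 125 207 241 199  37  21  22  22  23  22  22  22  21  20  22
  18  19  29  76 112  46  46  46  67  83  76  74]
166 [122 118 102 120 208 244 234 122  65  35  23  23  22  22  21  21  21  21
  19  31  77 120 108  44  44  57  83  80  74  70]
167 [118  99  89  91 128 213 244 239 213 127  96 115  81  46  58  82  69  72
  98 126 142 169  94  57  50  76  84  75  73  63]
168 [102  92  88  87  91 105 146 210 238 242 232 140 132 113 132 139 168 231
 236 188 148  96  82  44  59  82  78  75  67  61]
169 [ 95  88  88  88  89  89  91 101 114 134 153 167 180 180 181 175 150 120
 110  99  94  83  48  47  68  81  75  71  62  62]
```

>>> apply_moves(
  moves=[0.06, 0, 0, 0, 0, 0, 0.06, 0, -0.02, 0, 0, 0, 0.06, 0, -0.04, 0, 0, 0, 0.06, 0, -0.06, 0, 0, 0, 0.06, 0, -0.08, 0, 0, 0, 0.06, 0, -0.08, 0, 0, 0],
)

```text
clock: 7.82
tcp_pos: [0.4899, -0.2904, 0.0665]
orientation: [0.001, 0.758, 0.652, 0.0]
wrist_force: [-1.7, 2.0, 4.1]
finger_gap: 0.0161
grip_force: 70.1
```

>>> apply_moves(
  moves=[0, 0, 0, 0, 0, 0, 0, 0, 0, 0, 0, 0, 0, 0, 0, 0, 0, 0, 0, 0, 0, 0, 0, 0, 0, 0, 0, 0, 0, 0, 0, 0, 0, 0, 0, 0, 0, 0, 0.4, 0, 0, 0, 0, 0, 1.2, 0, 0, 0, 0, 0, 2.2, 0, 0, 0, 0, 0, 3.2, 0, 0, 0, 0.2, 0.8, 3.4, 0, 0, 0, 0.5, 2, 3.4, 0, 0, 0, 0.9, 3.6, 3.4, 0, 0, 0, 1.3, 5.2, 3.4, 0, 0, 0, 1.7, 6.8, 3.4, 0, 0, 0, 2.1, 8.4, 3.4, 0, 0, 0, 2.5, 10, 3.4, 0, 0, 0, 2.9, 11.6, 3.4, 0, 0, 0, 3.3, 13.2, 3.4, 0, 0, 0, 3.7, 14.8, 3.4, 0, 0, 0],
  claw=55,
)

```text
clock: 9.48
tcp_pos: [0.5825, 0.0818, 0.1516]
orientation: [0.0, 0.758, 0.652, 0.0]
wrist_force: [1.3, -0.3, -0.0]
finger_gap: 0.0472
grip_force: 0.0
```

Run:
```python
from h import *
i,K,T=cam("side");print(status.get_state()["tcp_pos"])
j,K,T=cam("top")
a=cv2.resize(i[120:220,270:380],None,fx=4,fy=4,interpolation=cv2.INTER_CUBIC);b=cv2.resize(j[170:220,350:460],None,fx=3,fy=3)
c=np.zeros((400,330,3),np.uint8);c[:150]=b
cv2.imwrite("pics/r51.png",np.hstack([a,c]))
```

```text
[0.58380913 0.08882935 0.15161184]
```

View pics/r51.png

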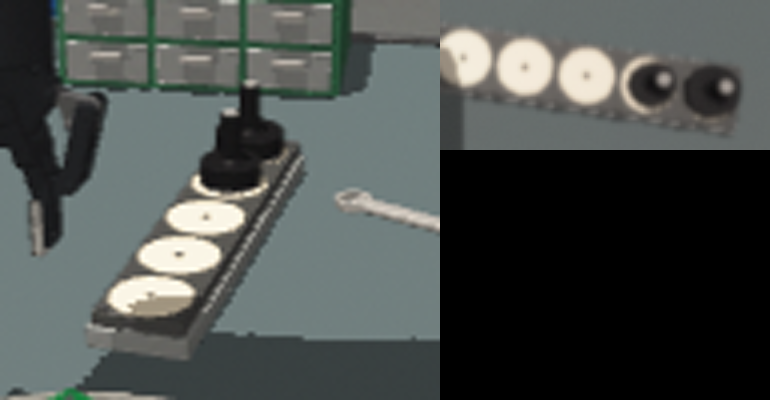

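The 51 mm punch stands on the seat next to the 60 mm one and looks centred in both views (side px about (327,163)). I check its shank top numerically.

```bash
cat >> h.py <<'E'
def chk(seat):
    for n in("side","top"):
        i,K,T=cam(n);g=cv2.cvtColor(i,cv2.COLOR_BGR2GRAY);e=proj(K,T,[*seat,.092]);b=blob(g,e,3)
        print(n,e.round(1),b.round(1),((ray(K,T,b,.092)[:2]-seat)*1000).round(1),"mm off")
E
python3 -c "
from h import *
chk((.489,-.2907));print(status.get_state()['tcp_pos'])"
```

```text
side [327.1 147.8] [326.6 147. ] [ 2.6 -7.3] mm off
top [424.2 195.8] [424.3 195.9] [-0.4 -0.3] mm off
[0.58219297 0.08114178 0.15105755]
```

>>> apply_moves(
  moves=[0.3, 1.4, 0, 0, 0, 0, 0.7, 2.9, 0, 0, 0, 0, 1.0, 4.2, 0, 0, 0, 0, 1.12, 4.74, 0, 0, 0, 0, 1.12, 4.74, -0.2, 0, 0, 0, 1.12, 4.74, -0.6, 0, 0, 0, 1.12, 4.74, -1.1, 0, 0, 0, 1.12, 4.74, -1.7, 0, 0, 0, 1.12, 4.74, -2.3, 0, 0, 0, 1.12, 4.74, -2.7, 0, 0, 0, 1.12, 4.74, -3.0, 0, 0, 0, 1.12, 4.74, -3.0, 0, 0, 0, 1.12, 4.74, -3.0, 0, 0, 0, 1.12, 4.74, -3.0, 0, 0, 0],
)

```text
clock: 10.85
tcp_pos: [0.6107, 0.1979, 0.0763]
orientation: [0.0, 0.758, 0.652, 0.0]
wrist_force: [0.2, 0.3, 0.4]
finger_gap: 0.0469
grip_force: 0.0
```

Position is as intended, so I correct y slightly, close and lift.

>>> apply_moves(
  moves=[0, 0.06, 0, 0, 0, 0, 0, 0.06, 0, 0, 0, 0, 0, 0.06, 0, 0, 0, 0, 0, 0.06, 0, 0, 0, 0, 0, 0.06, 0, 0, 0, 0, 0, 0.06, 0, 0, 0, 0, 0, 0.06, 0, 0, 0, 0, 0, 0.06, 0, 0, 0, 0, 0, 0.06, 0, 0, 0, 0],
  claw=0,
)

```text
clock: 11.6
tcp_pos: [0.6109, 0.2001, 0.0766]
orientation: [0.0, 0.758, 0.652, 0.001]
wrist_force: [0.8, 0.2, 5.9]
finger_gap: 0.0158
grip_force: 68.2
```

>>> apply_moves(
  moves=[0, 0, 0.5, 0, 0, 0, 0, 0, 1.5, 0, 0, 0, 0, 0, 2.6, 0, 0, 0, 0, 0, 3.5, 0, 0, 0, -0.2, -0.8, 3.5, 0, 0, 0, -0.5, -2, 3.5, 0, 0, 0, -0.9, -3.5, 3.5, 0, 0, 0, -1.3, -5, 3.5, 0, 0, 0, -1.7, -6.5, 3.5, 0, 0, 0, -2.1, -8, 3.5, 0, 0, 0, -2.5, -9.5, 3.5, 0, 0, 0, -2.9, -11, 3.5, 0, 0, 0, -3.3, -12.5, 3.5, 0, 0, 0, -3.7, -14, 3.5, 0, 0, 0, -4.1, -15.4, 3.5, 0, 0, 0, -4.35, -16.4, 3.5, 0, 0, 0, -4.47, -16.86, 3.5, 0, 0, 0, -4.47, -16.86, 3.5, 0, 0, 0, -4.47, -16.86, 3.5, 0, 0, 0, -4.47, -16.86, 3.5, 0, 0, 0],
)

```text
clock: 13.27
tcp_pos: [0.4981, -0.2205, 0.1624]
orientation: [-0.001, 0.758, 0.652, 0.0]
wrist_force: [1.5, -0.2, -3.3]
finger_gap: 0.0161
grip_force: 68.9
```

>>> apply_moves(
  moves=[0.03, -0.03, -0.4, 0, 0, 0, 0.03, -0.03, -1.2, 0, 0, 0, 0.03, -0.03, -2, 0, 0, 0, 0.03, -0.03, -2.7, 0, 0, 0, 0.03, -0.03, -3.2, 0, 0, 0, 0.03, -0.03, -3.5, 0, 0, 0, 0.03, -0.03, -3.5, 0, 0, 0, 0.03, -0.03, -3.5, 0, 0, 0, 0.03, -0.03, -3.5, 0, 0, 0, 0.03, -0.03, -3.5, 0, 0, 0],
)

```text
clock: 14.1
tcp_pos: [0.5, -0.2227, 0.0766]
orientation: [0.001, 0.758, 0.652, 0.0]
wrist_force: [-0.3, -0.1, -4.3]
finger_gap: 0.0162
grip_force: 68.8
```

```bash
cat >> h.py <<'E'
def drum(seat,r=14):
    i,K,T=cam("side");g=cv2.cvtColor(i,cv2.COLOR_BGR2GRAY);s=status.get_state()
    print(s["tcp_pos"],s["wrist_force"].round(1))
    p=s["tcp_pos"]; b=p[2]-.0364
    u,v=proj(K,T,[p[0],p[1],b+.01]);print("drum exp",u,v,"seat u",proj(K,T,[*seat,.03]))
    for q in range(int(v)-2,int(v)+5):print(q,int(u)-r,g[q,int(u)-r:int(u)+r+1])
E
python3 -c "
from h import *
drum((.4992,-.2213))"
```

```text
[ 0.4999303  -0.22283166  0.07661249] [-0.1  0.6 -3.4]
drum exp 320.87584121288205 167.92236936652222 seat u [321.06520395 173.92500424]
165 306 [122 122 122 123 123 122 122 122 109  51  31  27  18  24  34  41  30  25
  20  19  17  19  18  20  20  20  18  19  46]
166 306 [122 122 122 122 122 122 122 122 107  40  32  31  33  40  48  44  36  29
  17  19  17  17  19  20  19  19  17  30  79]
167 306 [122 121 122 122 121 122 122 122 107  37  22  28  32  31  33  33  31  31
  31  28  24  18  23  37  46  68  95 130 140]
168 306 [122 123 122 122 122 122 122 117  86  28  22  22  22  22  21  25  24  22
  22  20  19  34  87 131 131 139 141 121  91]
169 306 [122 122 122 122 122 122 122 110  59  25  22  22  23  23  23  22  21  21
  20  19  18  28  67  99  98  74  56  53  48]
170 306 [123 122 122 122 123 122 115  77  47  41  22  22  22  23  22  22  22  21
  20  19  20  29  51  50  50  47  45  45  46]
171 306 [122 122 122 122 122 117  91  60 110 134  52  22  22  23  24  22  21  20
  21  19  30  70  96  64  45  46  45  46  45]
```

>>> apply_moves(
  moves=[-0.03, 0.06, -0.1, 0, 0, 0, -0.03, 0.06, -0.2, 0, 0, 0, -0.03, 0.06, -0.28, 0, 0, 0, -0.03, 0.06, -0.34, 0, 0, 0, -0.03, 0.06, -0.38, 0, 0, 0, -0.03, 0.06, -0.41, 0, 0, 0, -0.03, 0.06, -0.43, 0, 0, 0, -0.03, 0.06, -0.43, 0, 0, 0],
)

```text
clock: 14.82
tcp_pos: [0.4983, -0.221, 0.0665]
orientation: [0.0, 0.758, 0.652, 0.0]
wrist_force: [-4.0, 3.1, 9.5]
finger_gap: 0.0161
grip_force: 70.5
```

>>> apply_moves(
  moves=[0, 0, 0, 0, 0, 0, 0, 0, 0, 0, 0, 0, 0, 0, 0, 0, 0, 0, 0, 0, 0, 0, 0, 0, 0, 0, 0, 0, 0, 0, 0, 0, 0, 0, 0, 0, 0, 0, 0.4, 0, 0, 0, 0, 0, 1.2, 0, 0, 0, 0, 0, 2.2, 0, 0, 0, 0, 0, 3.2, 0, 0, 0, 0, 0.8, 3.4, 0, 0, 0, 0, 2, 3.4, 0, 0, 0, 0, 3.6, 3.4, 0, 0, 0, 0, 5.2, 3.4, 0, 0, 0, 0, 6.8, 3.4, 0, 0, 0, 0, 8.4, 3.4, 0, 0, 0, 0, 10, 3.4, 0, 0, 0, 0, 11.6, 3.4, 0, 0, 0, 0, 13.2, 3.4, 0, 0, 0, 0, 14.8, 3.4, 0, 0, 0],
  claw=55,
)

```text
clock: 16.48
tcp_pos: [0.4982, 0.151, 0.1508]
orientation: [0.0, 0.758, 0.652, 0.001]
wrist_force: [1.2, -0.6, -0.4]
finger_gap: 0.0467
grip_force: 0.0
```

```bash
python3 -c "
from h import *
chk((.4992,-.2213));print(status.get_state()['tcp_pos'])"
```

```text
side [321.  155.9] [321.4 155.6] [-0.9 -2.5] mm off
top [402.5 192.6] [404.9 192.1] [ 1.7 -7.7] mm off
[0.49805218 0.15417075 0.15073728]
```

>>> apply_moves(
  moves=[0, 1.4, 0, 0, 0, 0, 0, 2.9, 0, 0, 0, 0, 0, 4.4, 0, 0, 0, 0, 0, 5.8, 0, 0, 0, 0, 0, 6.7, 0, 0, 0, 0, 0, 6.7, -0.2, 0, 0, 0, 0, 6.7, -0.6, 0, 0, 0, 0, 6.7, -1.1, 0, 0, 0, 0, 6.7, -1.7, 0, 0, 0, 0, 6.7, -2.3, 0, 0, 0, 0, 6.7, -2.7, 0, 0, 0, 0, 6.7, -3.0, 0, 0, 0, 0, 6.7, -3.0, 0, 0, 0, 0, 6.7, -3.0, 0, 0, 0, 0, 6.7, -3.0, 0, 0, 0],
)

```text
clock: 17.83
tcp_pos: [0.499, 0.3163, 0.0755]
orientation: [0.0, 0.758, 0.652, 0.001]
wrist_force: [-0.5, 0.6, 1.3]
finger_gap: 0.0468
grip_force: 0.0
```

Run:
```python
from h import *
i,K,T=cam("side");j,K,T=cam("top");print(status.get_state()["tcp_pos"])
a=cv2.resize(i[120:220,270:380],None,fx=3,fy=3,interpolation=cv2.INTER_CUBIC);b=cv2.resize(j[170:220,350:460],None,fx=4,fy=4,interpolation=cv2.INTER_CUBIC)
c=np.zeros((300,440,3),np.uint8);c[:200]=b
cv2.imwrite("pics/r42.png",np.hstack([a,c]))
```

```text
[0.49910569 0.31669994 0.07580713]
```

View pics/r42.png

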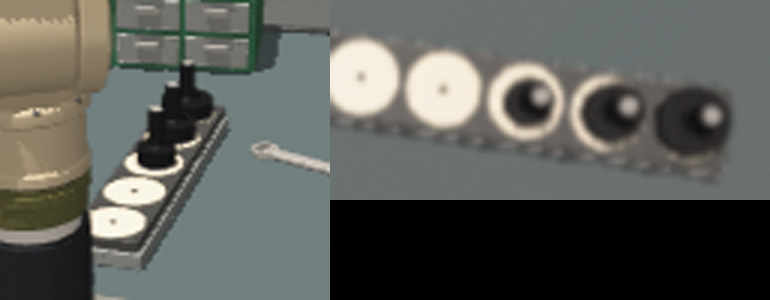

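The 42 mm punch is upright and centred on its seat (top tip at px about (402.5,193)). Now I grip the 33 mm punch.

>>> apply_moves(
  moves=[-0.03, 0.06, 0, 0, 0, 0, -0.03, 0.06, 0, 0, 0, 0, -0.03, 0.06, 0, 0, 0, 0, -0.03, 0.06, 0, 0, 0, 0, -0.03, 0.06, 0, 0, 0, 0, -0.03, 0.06, 0, 0, 0, 0, -0.03, 0.06, 0, 0, 0, 0, -0.03, 0.06, 0, 0, 0, 0, -0.03, 0.06, 0, 0, 0, 0],
  claw=0,
)

```text
clock: 18.68
tcp_pos: [0.498, 0.3183, 0.0754]
orientation: [0.0, 0.758, 0.652, 0.001]
wrist_force: [-1.2, 0.0, 5.9]
finger_gap: 0.0163
grip_force: 68.2
```

>>> apply_moves(
  moves=[0, 0, 0.5, 0, 0, 0, 0, 0, 1.5, 0, 0, 0, 0, 0, 2.6, 0, 0, 0, 0, 0, 3.5, 0, 0, 0, 0, -0.8, 3.5, 0, 0, 0, 0.1, -2, 3.5, 0, 0, 0, 0.1, -3.5, 3.5, 0, 0, 0, 0.1, -5, 3.5, 0, 0, 0, 0.2, -6.5, 3.5, 0, 0, 0, 0.2, -8, 3.5, 0, 0, 0, 0.2, -9.5, 3.5, 0, 0, 0, 0.3, -11, 3.5, 0, 0, 0, 0.3, -12.5, 3.5, 0, 0, 0, 0.3, -14, 3.5, 0, 0, 0, 0.4, -15.5, 3.5, 0, 0, 0, 0.4, -17, 3.5, 0, 0, 0, 0.45, -18.2, 3.5, 0, 0, 0, 0.45, -18.8, 3.5, 0, 0, 0, 0.45, -18.8, 3.5, 0, 0, 0, 0.45, -18.8, 3.5, 0, 0, 0],
)

```text
clock: 20.35
tcp_pos: [0.5081, -0.1525, 0.1613]
orientation: [-0.001, 0.759, 0.651, -0.0]
wrist_force: [0.9, 0.2, -1.6]
finger_gap: 0.0161
grip_force: 68.5
```

>>> apply_moves(
  moves=[0, 0, -0.4, 0, 0, 0, 0, 0, -1.2, 0, 0, 0, 0, 0, -2, 0, 0, 0, 0, 0, -2.7, 0, 0, 0, 0, 0, -3.2, 0, 0, 0, 0, 0, -3.5, 0, 0, 0, 0, 0, -3.5, 0, 0, 0, 0, 0, -3.5, 0, 0, 0, 0, 0, -3.5, 0, 0, 0, 0, 0, -3.5, 0, 0, 0],
)

```text
clock: 21.18
tcp_pos: [0.5097, -0.1521, 0.0758]
orientation: [0.001, 0.758, 0.652, 0.0]
wrist_force: [0.5, 0.1, -2.2]
finger_gap: 0.0164
grip_force: 68.4
```

```bash
python3 -c "
from h import *
drum((.5092,-.1518))"
```

```text
[ 0.50967256 -0.1521722   0.07579841] [ 0.6 -0.1 -1.6]
drum exp 314.37484045518096 177.56902335781655 seat u [314.58767816 183.37344669]
175 300 [121 122 122 123 123 122 122 123 114  73  29  31  34  42  50  44  34  26
  18  17  19  20  20  20  20  33  64  91 127]
176 300 [122 121 122 122 122 122 122 118 103  80  22  26  31  36  36  36  32  30
  25  23  54  90  90  97 117 127 131 146 142]
177 300 [121 122 122 122 122 122 122 111  63  43  19  19  23  24  23  21  19  22
  19  26  80 146 146 146 147 148 138  99  91]
178 300 [122 123 123 122 122 122 116  77  46  40  20  21  22  23  22  21  22  21
  20  21  50  99 100 100  99  76  55  50  48]
179 300 [123 122 123 121 122 113  76  47  45  40  20  22  22  23  21  21  21  20
  18  19  31  50  49  50  49  47  45  45  46]
180 300 [123 122 122 122 117  90  50  60 106 132  72  22  22  22  21  23  20  20
  20  42  94 112  83  46  45  45  45  45  44]
181 300 [122 122 122 122 117 123 203 232 147 145 127  90  43  23  22  21  20  34
  71 106 127 148 139 108  63  45  45  45  44]
```

>>> apply_moves(
  moves=[-0.01, 0.01, -0.1, 0, 0, 0, -0.01, 0.01, -0.2, 0, 0, 0, -0.01, 0.01, -0.28, 0, 0, 0, -0.01, 0.01, -0.34, 0, 0, 0, -0.01, 0.01, -0.38, 0, 0, 0, -0.01, 0.01, -0.41, 0, 0, 0, -0.01, 0.01, -0.44, 0, 0, 0, -0.01, 0.01, -0.44, 0, 0, 0],
)

```text
clock: 21.9
tcp_pos: [0.5086, -0.1518, 0.0654]
orientation: [0.0, 0.758, 0.652, 0.0]
wrist_force: [-4.2, 1.3, 12.2]
finger_gap: 0.0163
grip_force: 70.3
```

>>> apply_moves(
  moves=[0, 0, 0, 0, 0, 0, 0, 0, 0, 0, 0, 0, 0, 0, 0, 0, 0, 0, 0, 0, 0, 0, 0, 0, 0, 0, 0, 0, 0, 0, 0, 0, 0, 0, 0, 0, 0, 0, 0.4, 0, 0, 0, 0, 0, 1.2, 0, 0, 0, 0, 0, 2.2, 0, 0, 0, 0, 0, 3.2, 0, 0, 0, 0, 0.8, 3.4, 0, 0, 0, 0, 2, 3.4, 0, 0, 0, 0.1, 3.6, 3.4, 0, 0, 0, 0.1, 5.2, 3.4, 0, 0, 0, 0.1, 6.8, 3.4, 0, 0, 0, 0.2, 8.4, 3.4, 0, 0, 0, 0.2, 10, 3.4, 0, 0, 0, 0.3, 11.6, 3.4, 0, 0, 0, 0.32, 12.5, 3.4, 0, 0, 0, 0.32, 12.5, 3.4, 0, 0, 0],
  claw=55,
)

```text
clock: 23.57
tcp_pos: [0.5166, 0.1651, 0.1497]
orientation: [-0.0, 0.756, 0.654, 0.001]
wrist_force: [0.2, -0.6, 0.1]
finger_gap: 0.047
grip_force: 0.0
```

Run:
```python
from h import *
s=np.load("side0.npz")
i,K,T=cam("side");j,K,T=cam("top");print(status.get_state()["tcp_pos"])
g=cv2.cvtColor(j,cv2.COLOR_BGR2GRAY);print(g[181:193,258:270])
a=cv2.resize(i[200:270,220:320],None,fx=4,fy=4,interpolation=cv2.INTER_CUBIC);b=cv2.resize(j[170:220,345:445],None,fx=4,fy=4,interpolation=cv2.INTER_CUBIC)
cv2.imwrite("pics/r33.png",np.vstack([a,b]))
```

```text
[0.51648571 0.16162564 0.14926758]
[[176 175 175 173 172 171 170 168 167 165 162 160]
 [175 176 175 175 172 172 171 168 167 165 163 161]
 [176 175 174 173 173 172 171 169 168 166 165 162]
 [176 176 175 175 173 172 171 170 168 166 164 162]
 [177 177 175 174 173 173 171 171 169 167 164 163]
 [177 176 175 173 173 173 172 171 169 168 165 164]
 [177 177 175 175 174 172 172 171 170 167 167 164]
 [177 177 177 175 174 173 173 171 169 169 167 165]
 [177 176 176 174 175 174 172 171 171 168 167 165]
 [177 177 177 176 175 173 173 171 170 169 168 166]
 [177 176 176 176 175 175 173 172 171 170 168 167]
 [177 177 176 176 175 175 174 172 172 170 169 168]]
```

View pics/r33.png

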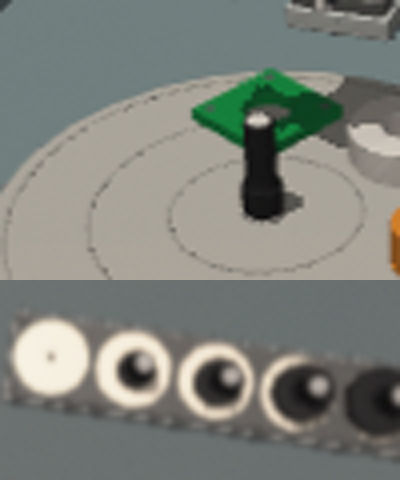

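The 33 mm punch is centred on its seat. The 24 mm punch still stands at side px about (285,240). I approach it next.

>>> apply_moves(
  moves=[0, 0.8, 0, 0, 0, 0, 0, 1.7, 0, 0, 0, 0, 0, 2.46, 0, 0, 0, 0, 0, 2.46, -0.2, 0, 0, 0, 0, 2.46, -0.6, 0, 0, 0, 0, 2.46, -1.1, 0, 0, 0, 0, 2.46, -1.7, 0, 0, 0, 0, 2.46, -2.3, 0, 0, 0, 0, 2.46, -2.7, 0, 0, 0, 0, 2.46, -2.95, 0, 0, 0, 0, 2.46, -2.95, 0, 0, 0, 0, 2.46, -2.95, 0, 0, 0, 0, 2.46, -2.95, 0, 0, 0],
)

```text
clock: 24.75
tcp_pos: [0.5173, 0.2221, 0.0758]
orientation: [0.0, 0.758, 0.652, 0.001]
wrist_force: [0.4, -0.6, 0.1]
finger_gap: 0.0468
grip_force: 0.0
```

>>> apply_moves(
  moves=[0, 0.05, 0, 0, 0, 0, 0, 0.05, 0, 0, 0, 0, 0, 0.05, 0, 0, 0, 0, 0, 0.05, 0, 0, 0, 0, 0, 0.05, 0, 0, 0, 0, 0, 0.05, 0, 0, 0, 0, 0, 0.05, 0, 0, 0, 0, 0, 0.05, 0, 0, 0, 0, 0, 0.05, 0, 0, 0, 0],
  claw=0,
)

```text
clock: 25.5
tcp_pos: [0.5172, 0.2238, 0.076]
orientation: [0.0, 0.758, 0.652, 0.001]
wrist_force: [-1.2, 0.7, 6.1]
finger_gap: 0.0163
grip_force: 68.2
```

>>> apply_moves(
  moves=[0, 0, 0.5, 0, 0, 0, 0, 0, 1.5, 0, 0, 0, 0, 0, 2.6, 0, 0, 0, 0, 0, 3.5, 0, 0, 0, 0, -0.8, 3.5, 0, 0, 0, 0.09, -2, 3.5, 0, 0, 0, 0.09, -3.5, 3.5, 0, 0, 0, 0.09, -5, 3.5, 0, 0, 0, 0.09, -6.5, 3.5, 0, 0, 0, 0.09, -8, 3.5, 0, 0, 0, 0.09, -9.5, 3.5, 0, 0, 0, 0.09, -10.8, 3.5, 0, 0, 0, 0.09, -11.8, 3.5, 0, 0, 0, 0.09, -12.23, 3.5, 0, 0, 0, 0.09, -12.23, 3.5, 0, 0, 0, 0.09, -12.23, 3.5, 0, 0, 0, 0.09, -12.23, 3.5, 0, 0, 0],
)

```text
clock: 26.92
tcp_pos: [0.5185, -0.0812, 0.1623]
orientation: [-0.001, 0.758, 0.652, -0.0]
wrist_force: [0.3, -0.0, -1.6]
finger_gap: 0.0163
grip_force: 68.4
```

>>> apply_moves(
  moves=[0, 0, -0.4, 0, 0, 0, 0, 0, -1.2, 0, 0, 0, 0, 0, -2, 0, 0, 0, 0, 0, -2.7, 0, 0, 0, 0, 0, -3.2, 0, 0, 0, 0, 0, -3.45, 0, 0, 0, 0, 0, -3.45, 0, 0, 0, 0, 0, -3.45, 0, 0, 0, 0, 0, -3.45, 0, 0, 0, 0, 0, -3.45, 0, 0, 0],
)

```text
clock: 27.75
tcp_pos: [0.5198, -0.0823, 0.0773]
orientation: [0.001, 0.758, 0.652, 0.001]
wrist_force: [0.5, 0.3, -1.8]
finger_gap: 0.0167
grip_force: 68.4
```

Run:
```python
from h import *
drum((.5194,-.082))
i,K,T=cam("side");cv2.imwrite("pics/p24.png",cv2.resize(i[140:220,270:370],None,fx=6,fy=6,interpolation=cv2.INTER_CUBIC))
```

```text
[ 0.51968594 -0.08235823  0.07728535] [-0.1 -0.3 -2.4]
drum exp 307.18064876710065 187.30853281073843 seat u [307.40492633 193.76974632]
185 293 [123 122 122 122 122 123 123 122 116  93  62  29  27  26  23  26  22  20
  44  98 111  89  89  94 114 126 131 147 149]
186 293 [122 123 123 122 122 122 122 114  77  55  60  23  28  29  27  27  24  19
  52 120 147 146 146 147 147 147 148 148 150]
187 293 [122 123 123 122 123 122 118  92  48  46  42  21  23  23  22  21  20  19
  53 122 148 149 148 149 148 150 142 101  94]
188 293 [123 122 122 122 122 116  89  50  45  45  40  22  21  23  21  20  21  19
  33  68  85 105 104 100  75  57  55  50  49]
189 293 [122 122 122 123 122 111  62  45  45  59  81  21  22  23  22  21  20  19
  41  80  66  50  50  50  47  45  44  45  44]
190 293 [122 122 122 123 114  76  60  93 107 144 137  88  23  24  21  22  21  19
  64 137 145 139 108  64  44  45  44  45  46]
191 293 [122 122 123 119 104 117 172 146 147 149 146 128  90  47  45  48  62  79
 129 148 148 147 147 134  83  45  45  45  45]
```

View pics/p24.png

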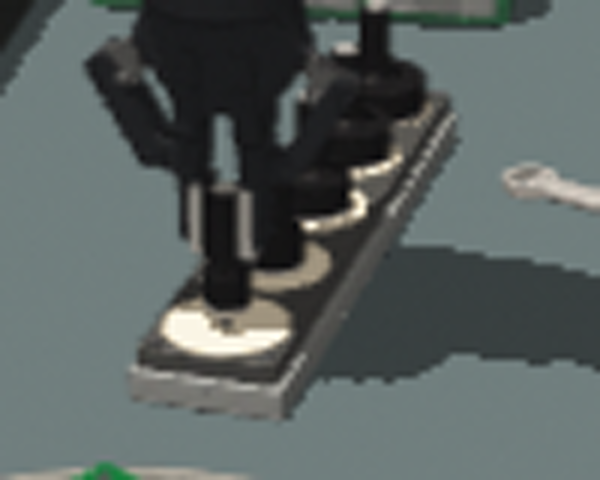

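The held 24 mm punch is above the end seat's dot (px about (307,191)). I lower it.

>>> apply_moves(
  moves=[-0.01, 0.01, -0.1, 0, 0, 0, -0.01, 0.01, -0.2, 0, 0, 0, -0.01, 0.01, -0.3, 0, 0, 0, -0.01, 0.01, -0.36, 0, 0, 0, -0.01, 0.01, -0.41, 0, 0, 0, -0.01, 0.01, -0.44, 0, 0, 0, -0.01, 0.01, -0.47, 0, 0, 0, -0.01, 0.01, -0.47, 0, 0, 0],
)

```text
clock: 28.52
tcp_pos: [0.5184, -0.082, 0.066]
orientation: [0.0, 0.758, 0.652, -0.0]
wrist_force: [-3.9, 0.3, 11.3]
finger_gap: 0.0163
grip_force: 70.0
```

Contact is confirmed, so I release, rise and back away.

>>> apply_moves(
  moves=[0, 0, 0, 0, 0, 0, 0, 0, 0, 0, 0, 0, 0, 0, 0, 0, 0, 0, 0, 0, 0, 0, 0, 0, 0, 0, 0, 0, 0, 0, 0, 0, 0, 0, 0, 0, 0, 0, 0.4, 0, 0, 0, 0, 0, 1.2, 0, 0, 0, 0, 0, 2.2, 0, 0, 0, 0, 0, 3.4, 0, 0, 0, 0, 0.8, 4, 0, 0, 0, 0, 2, 4, 0, 0, 0, 0, 3.6, 4, 0, 0, 0, 0, 5.2, 4, 0, 0, 0, 0, 6.8, 4, 0, 0, 0, 0, 8.4, 4, 0, 0, 0, 0, 9.4, 4, 0, 0, 0, 0, 10, 4, 0, 0, 0, 0, 10, 4, 0, 0, 0, 0, 10, 4, 0, 0, 0],
  claw=55,
)

```text
clock: 30.18
tcp_pos: [0.5186, 0.1687, 0.1651]
orientation: [0.0, 0.757, 0.653, 0.0]
wrist_force: [-0.8, -0.1, 0.5]
finger_gap: 0.0471
grip_force: 0.0
```

Run:
```python
from h import *
i,K,T=cam("side");j,Kt,Tt=cam("top")
a=cv2.resize(i[120:220,270:380],None,fx=3,fy=3,interpolation=cv2.INTER_CUBIC);b=cv2.resize(j[170:220,345:460],None,fx=4,fy=4,interpolation=cv2.INTER_CUBIC)
for p in [(.489,-.2907),(.4992,-.2213),(.5092,-.1518),(.5194,-.082)]:
    e=proj(Kt,Tt,[*p,.092]);q=(int((e[0]-345+.5)*4),int((e[1]-170+.5)*4));cv2.circle(b,q,1,(0,0,255),-1)
c=np.zeros((300,460,3),np.uint8);c[:200]=b
cv2.imwrite("pics/end.png",np.hstack([a,c]))
```

```text
(no output)
```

View pics/end.png

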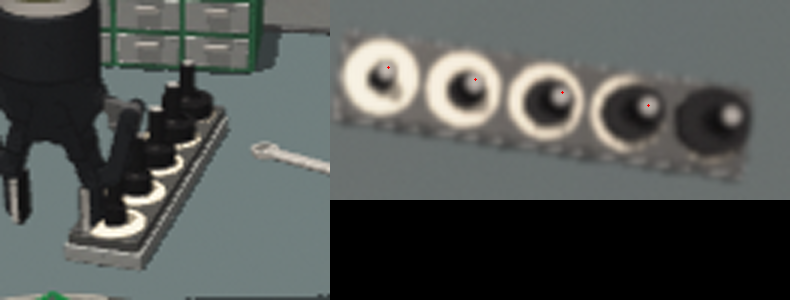

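Run:
```python
from h import *
i,K,T=cam("side");j,Kt,Tt=cam("top");g=cv2.cvtColor(i,0 or cv2.COLOR_BGR2GRAY);gt=cv2.cvtColor(j,cv2.COLOR_BGR2GRAY)
for d,p in zip((51,42,33,24),[(.489,-.2907),(.4992,-.2213),(.5092,-.1518),(.5194,-.082)]):
    e=proj(Kt,Tt,[*p,.05]);c0=e[0]-2 # column through drum, away from the shank lean
    G=cv2.resize(gt,None,fx=8,fy=8,interpolation=cv2.INTER_CUBIC)
    S=cv2.resize(g,None,fx=8,fy=8,interpolation=cv2.INTER_CUBIC)
    f=lambda a:int((a+.5)*8)
    for du in(-2,-1,0):
        col=G[:,f(e[0]+du)];v0=f(e[1]);a=v0
        while col[a]<120:a-=1
        b=v0
        while col[b]<120:b+=1
        print(d,"top du",du,"drum v mid - exp px",round((a+b)/16-.5-e[1],2),"width",(b-a)/8)
    es=proj(K,T,[*p,.036])
    row=S[f(es[1]+2)];a=b=f(es[0])
    while row[a]<80:a-=1
    while row[b]<80:b+=1
    print("  side u mid - exp",round((a+b)/16-.5-es[0],2),"width",(b-a)/8)
```

```text
51 top du -2 drum v mid - exp px 0.96 width 14.75
51 top du -1 drum v mid - exp px 1.09 width 15.5
51 top du 0 drum v mid - exp px 15.77 width 45.625
  side u mid - exp -0.62 width 15.625
42 top du -2 drum v mid - exp px 1.24 width 11.625
42 top du -1 drum v mid - exp px 1.11 width 11.875
42 top du 0 drum v mid - exp px 1.11 width 11.875
  side u mid - exp -10.24 width 34.125
33 top du -2 drum v mid - exp px 1.07 width 8.5
33 top du -1 drum v mid - exp px 1.2 width 9.25
33 top du 0 drum v mid - exp px 2.82 width 6.25
  side u mid - exp -5.19 width 20.5
24 top du -2 drum v mid - exp px 1.33 width 5.375
24 top du -1 drum v mid - exp px -0.11 width 0.0
24 top du 0 drum v mid - exp px -0.11 width 0.0
  side u mid - exp 0.51 width 6.75
```

In the final views all four punches are upright, in falling order and centred to within about 2 mm. The 60 mm punch still stands on its own seat.

```bash
python3 -c "
from workcell import job
print(job.hand_in())"
```

```text
the job is handed in; nothing more can be done
None
```

The job is handed in: the 51, 42, 33 and 24 mm punches stand upright on their seats in falling order from the 60 mm one, each within about 2 mm of centre by the cameras, and the 60 mm punch was never touched (about 30 s of robot time).

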